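# Switch on the coffee machine for a small cup

## Task

Get the coffee machine going with your fingertips: first push the white-marked half of the red rocker fully down to switch on the machine's plug block, then press the green power key on top of the machine until it stays in, then press the white small-cup key all the way down and let it spring back. Leave the black large-cup key and the grey rocker alone, and do not lift or shift the plug blocks, the cups, the flask or the sugar jar.

Things in the scene. Friction and masses are not known exactly. Their poses are not given: they have to be found in the camera images.
- machine: red coffee machine with a steel deck on top, fixed; 280 mm long (x), 160 mm wide (y), 204 mm high to the deck. Origin: centre of the underside; its spout and drip tray are at -x, the water tank at +x, z up. Nothing stands higher on it than the keys.
- power_key_top (a point): green round key with a white bar, 28 mm across, on the machine's flat top; point at the middle of its pressing face, on the machine at x -60 mm, y +50 mm, z 216 mm when not pressed (10 mm above its grey ring, 12 mm above the steel deck; keys are 50 mm apart). Pressed straight down.
- small_key_top (a point): white round key with a small black cup sign, 28 mm across, on the machine's flat top; point at the middle of its pressing face, on the machine at x -60 mm, y 0 mm, z 216 mm when not pressed (10 mm above its grey ring, 12 mm above the steel deck; keys are 50 mm apart). Pressed straight down.
- large_key_top (a point): black round key with a large white cup sign, 28 mm across, on the machine's flat top; point at the middle of its pressing face, on the machine at x -60 mm, y -50 mm, z 216 mm when not pressed (10 mm above its grey ring, 12 mm above the steel deck; keys are 50 mm apart). Pressed straight down. Leave alone.
- power_key (a joint): how far the green power key is in: 0 out, 0.006 m fully in. It latches: it stays in where it is pushed to; takes about 3 N.
- small_key (a joint): how far the white small-cup key is in: 0 out, 0.006 m fully in. A spring returns it; takes about 1.5 N at first and 4.5 N fully in.
- large_key (a joint): how far the black large-cup key is in: 0 out, 0.006 m fully in. Springs like the white one.
- red_block: loose white plug block, 130 x 70 x 32 mm, about 0.6 kg, carrying the red rocker and a red plug (36 mm across, 28 mm tall, at x +43 mm); it feeds the coffee machine. Origin: centre of the underside; x along its length towards the plug, z up. Stands on the work surface; the red and the grey block may be on either side of the machine. Rocker hinge at x -25 mm, z 36 mm, along the block's y; the rocker runs 30 mm either way of it and is 26 mm wide.
- red_press (a point): point on the top face of the white-marked half of the red rocker, 22 mm from its hinge, towards the block's -x end; it lies about 45 mm above the block's underside when off, and 39 mm above it (that half then level) when on.
- red_rocker (a joint): red rocker: 0 = off (white-marked half sticks up, other half level), 0.30 rad = fully on (white-marked half level). Pushing the marked half down raises the value. Stiff: needs about 2 to 3 N at the marked half, stays where it is left.
- grey_block: loose white plug block, 130 x 70 x 32 mm, about 0.6 kg, carrying the grey rocker and a grey plug (36 mm across, 28 mm tall, at x +43 mm); it feeds another appliance; leave it off. Origin: centre of the underside; x along its length towards the plug, z up. Stands on the work surface; the red and the grey block may be on either side of the machine. Rocker hinge at x -25 mm, z 36 mm, along the block's y; the rocker runs 30 mm either way of it and is 26 mm wide.
- grey_press (a point): point on the top face of the white-marked half of the grey rocker, 22 mm from its hinge, towards the block's -x end; it lies about 45 mm above the block's underside when off, and 39 mm above it (that half then level) when on.
- grey_rocker (a joint): grey rocker: 0 = off (white-marked half sticks up, other half level), 0.30 rad = fully on (white-marked half level). Pushing the marked half down raises the value. Stiff: needs about 2 to 3 N at the marked half, stays where it is left. It starts off and must stay off.
- cup: white mug-shaped coffee cup, rim 60 mm across, 55 mm tall, handle to its +y, standing on the drip tray under the spout, 30 mm above the work surface. Origin: centre of the underside. A bystander.
- spare_cup: white mug-shaped coffee cup, rim 60 mm across, 55 mm tall, handle to its +y, standing on the work surface near the robot. Origin: centre of the underside. A bystander.
- flask: steel flask with a black cap, 76 mm across, 230 mm tall, beyond the plug block on the left. Origin: centre of the underside. A bystander.
- sugar_jar: blue jar with a steel lid, 72 mm across, 100 mm tall, beyond the plug block on the right. Origin: centre of the underside. A bystander.

How it is judged:
By the outcome, as a careful person would: the job done as asked, in the order asked, and still so for the second after the job is handed in, with the robot touching nothing.
It also fails if it takes over 51 s, if anything falls off the work surface, if the arm or the gripper's body presses on something with over 40 N, if the wrist force passes 120 N, or if a joint passes its speed limit or range.

## Robot

A 6-joint arm with a two-finger parallel gripper is mounted at the origin on the work surface. World frame = base frame: x ahead of the robot, y to its left, z up, the work surface at z = 0. Lengths are in m, angles in rad, forces in N, time in s.
With the tool pointing down it reaches from about 0.3 to 0.85 m from the base axis. Payload 4.2 kg.
Tool frame: the origin (TCP) lies between the finger pads; the fingertips stand 17 mm ahead of it and the grasp point (between the pads) lies 2 mm behind it; z points along the fingers, y is the line along which they close (so a half turn about z gives the same grasp; the last joint's range is limited). The gripper opens to 91 mm and grips with 3 to 60 N. Pads are 32 mm wide; open, the fingers measure 118 mm over their backs; the gripper's body (76 mm by 178 mm) begins 60 mm behind the grasp point.
Start: joints at [-1.13, 0.32, 1.565, -0, 1.257, -0.02], TCP at [0.256, -0.515, 0.231] pointing down, gripper open.
Joint ranges: [-3.11, 3.11], [-0.84, 2.01], [0.21, 2.61], [-1.34, 4.49], [0.05, 2.63], [-2.56, 2.56]. Speed limits (rad/s): [2.57, 2.57, 3.14, 3.14, 3.14, 3.14].

## Interface

Orientations are given as a rotation vector (axis times angle).
In Python, from station import sense, read_camera, job_done gives the robot as it stands.
- The arm moves only by the tool move_arm, never from a script. Its argument "commands" is text: rows parted by semicolons, each of 7 numbers parted by spaces: the shift along the tool's x, y, z in m, then the turn, a rotation vector about the tool's x, y, z in degrees, then the opening in per cent of the stroke, from 0 (shut) to 100 (fully open). A call has 1 to 12 rows; each row is the pose to reach, as a shift and turn from the pose commanded when the call began, along the tool's axes at that moment; what a row does not reach only later rows make up. A row lasts 1/10 s, in which the tool goes at most 50 mm and 8.59 degrees, less where a joint would pass 70% of its speed; a pose out of reach is approached as far as the arm can. A call with a gripper value outside its range is refused whole. The fingers move at their own pace and stop on an object; the grip force is fixed at half the most. Time passes only in rows, so rows that repeat a pose let the fingers close. It gives the time, the measured TCP pose, the force and the opening at its end, in the units of the state.
- sense(): the state, without advancing time (a new reading comes with each control period).
- read_camera(name): name is "scene" or "top" or "wrist"; returns a dict with "img" (400x640x3 uint8, blue, green, red), "fx", "fy", "cx", "cy" (pixels), "extrinsics" (4x4, takes a point from world to camera coordinates); the wrist camera has in their place "mount" (4x4, takes a point from camera to tool coordinates, whose origin is the TCP and whose axes are the flange's). Camera axes: x right, y down, z forward; pixel columns grow to the right and rows downward; lengths in m; the calibration is good to about 2 mm. A picture is of the moment at which its call begins: read the wrist's pose just before it. There is no depth.
- job_done(): hands the job in, once; it reports no verdict.
The state is a dict: "t": time; "qpos": joint angles; "joint_velocities": joint speeds; "effort": joint torques, N m; "ee_pos": TCP position; "eef_rot": TCP orientation; "contact_force": force on the tool from outside, world axes, zero at the start; "wrist_torque": the same for the moment, N m; "gripper_width": finger opening in m.
Only numpy, scipy, OpenCV 4.12 (cv2) and the standard library are available. Lean on these libraries where they do the work, as an engineer would, in place of code of your own. Each camera call takes 0.05 s, during which the arm holds its last target. There are 200 camera calls.

## Working session

There is one attempt and no reset: what is moved stays moved. The work goes in short steps, Python scripts to look and compute and a tool call to move; the robot and the scene stay as the last step left them, time stands still between calls to the robot, and variables do not carry over. Pictures are saved under pics/ and viewed, on a budget of 10 in all, crops included, one or two more only if the job needs it, and the job is handed in when it is done.

Besides the shell and the picture viewer there is one more tool, called after "Call:" as a command line: name --argument value ..., lists and objects as JSON in quotes. move_arm: Moves the arm, as the interface text tells. Its arguments: {"type":"object","properties":{"commands":{"type":"string"}},"required":["commands"]}

```bash
mkdir -p pics; python3 - <<'E'
from station import *
import cv2,numpy as np
s=sense();print(s)
for n in("top","scene"):
    c=read_camera(n);cv2.imwrite(f"pics/{n}0.png",c["img"]);print(n,c["fx"],c["cx"],c["cy"],np.round(c["extrinsics"],4).tolist())
E
```

```text
{'t': 0.0, 'qpos': array([-1.12999270e+00,  3.20275263e-01,  1.56573580e+00, -2.86182791e-05,
        1.25739646e+00, -2.00013848e-02]), 'joint_velocities': array([-0.0015346 ,  0.00023715,  0.00126817, -0.00066891, -0.00014046,
       -0.00083716]), 'effort': array([-7.31764594e-04, -4.12457299e+01, -2.31970918e+01,  7.24018039e-02,
        4.55856230e-02, -1.57413178e-04]), 'ee_pos': array([ 0.25546091, -0.51457026,  0.23010778]), 'eef_rot': array([-3.05684901e+00, -7.17053152e-01,  6.36845250e-04]), 'contact_force': array([-0.55241566,  0.15314067,  0.17309371]), 'wrist_torque': array([-0.0328378 , -0.04555113, -0.0036619 ]), 'gripper_width': 0.09139959200362138}
top 456.26175074059097 322.97877373155035 196.73366734498768 [[-0.0114, -0.9997, 0.0197, -0.0099], [-0.9893, 0.0084, -0.1457, 0.5213], [0.1455, -0.0211, -0.9891, 1.264], [0.0, 0.0, 0.0, 1.0]]
scene 440.1407475801933 313.8160959549575 201.05653950470295 [[0.1701, 0.9852, -0.0222, -0.0684], [0.5626, -0.1156, -0.8186, -0.1709], [-0.809, 0.1268, -0.5739, 1.682], [0.0, 0.0, 0.0, 1.0]]
```

View pics/top0.png

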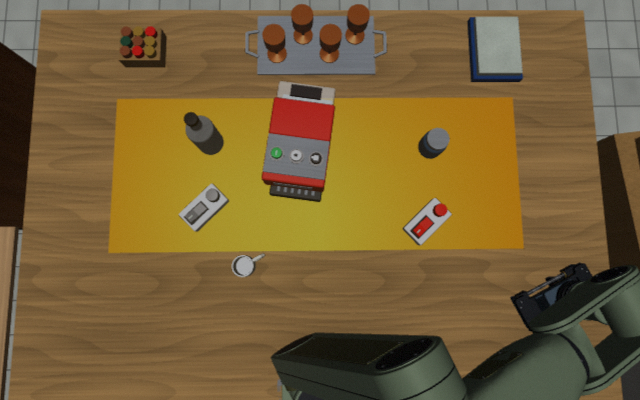

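View pics/scene0.png

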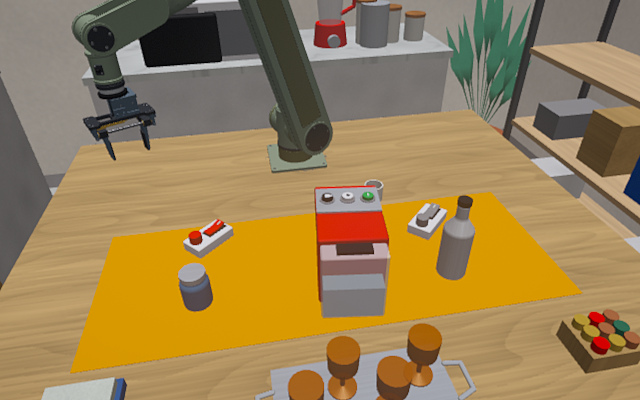

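Top view: red block at about (428,221) with plug at (440,209) and rocker at (424,225); grey block at (204,208); keys green (277,153), white (296,155), black (316,158). The scene view agrees with this layout. Next I measure them.

```bash
cat > h.py <<'E'
from station import *
import cv2,numpy as np
from scipy.spatial.transform import Rotation as R
def cam(n):
    s=sense(); c=read_camera(n)
    if n=="wrist":
        T=np.eye(4);T[:3,:3]=R.from_rotvec(s["eef_rot"]).as_matrix();T[:3,3]=s["ee_pos"]
        c["T"]=T@c["mount"]
    else: c["T"]=np.linalg.inv(c["extrinsics"])
    return c
def ray(c,px,z):
    d=c["T"][:3,:3]@[(px[0]-c["cx"])/c["fx"],(px[1]-c["cy"])/c["fy"],1];o=c["T"][:3,3]
    return o+d*(z-o[2])/d[2]
def blobs(m,amin):
    n,l,st,ce=cv2.connectedComponentsWithStats(m.astype(np.uint8))
    return [(ce[i],st[i],l==i) for i in range(1,n) if st[i,4]>=amin]
def masks(img):
    h,s,v=[x.astype(int) for x in cv2.split(cv2.cvtColor(img,cv2.COLOR_BGR2HSV))]
    return dict(red=((h<6)|(h>174))&(s>150)&(v>90),green=(h>45)&(h<85)&(s>120)&(v>70),white=(s<50)&(v>170))
def totool(s,p):  # world point -> tool axes shift from TCP
    return R.from_rotvec(s["eef_rot"]).inv().apply(np.array(p)-s["ee_pos"])
E
python3 - <<'E'
from h import *
c=cam("top");m=masks(c["img"])
for k,b in (("red",30),("green",15),("white",15)):
    for ce,st,_ in blobs(m[k],b):
        if 90<ce[1]<280 and 100<ce[0]<520: print(k,ce.round(1),st,[ray(c,ce,z).round(3).tolist()[:2] for z in (.035,.042,.06,.216)])
w=cam("wrist");print(w["fx"],np.round(w["mount"],3).tolist())
print(R.from_rotvec(sense()["eef_rot"]).as_matrix().round(3))
E
```

```text
red [301.6 119. ] [ 269   98   65   43 2180] [[0.753, 0.045], [0.75, 0.045], [0.745, 0.044], [0.694, 0.04]]
red [292.8 179.4] [262 172  63  16 467] [[0.573, 0.071], [0.571, 0.071], [0.568, 0.07], [0.539, 0.063]]
red [440.3 209.5] [435 204  12  12 112] [[0.482, -0.351], [0.481, -0.349], [0.479, -0.344], [0.461, -0.3]]
red [422.7 225.8] [413 217  20  20 186] [[0.436, -0.298], [0.435, -0.296], [0.433, -0.292], [0.421, -0.255]]
green [276.  152.6] [271 148  11  10  68] [[0.652, 0.119], [0.65, 0.119], [0.646, 0.117], [0.607, 0.104]]
white [295.3 157.4] [292 155   8   5  15] [[0.637, 0.064], [0.636, 0.063], [0.631, 0.063], [0.595, 0.056]]
white [203.4 207.5] [180 191  45  38 242] [[0.494, 0.324], [0.493, 0.323], [0.491, 0.318], [0.471, 0.281]]
white [428.  219.9] [406 199  44  44 354] [[0.452, -0.314], [0.452, -0.312], [0.45, -0.308], [0.435, -0.268]]
white [244.  265.8] [237 258  15  17 139] [[0.329, 0.207], [0.329, 0.206], [0.329, 0.204], [0.329, 0.18]]
346.34290273285444 [[0.001, -0.96, -0.279, 0.081], [1.0, 0.001, 0.0, 0.001], [0.0, -0.279, 0.96, -0.154], [0.0, 0.0, 0.0, 1.0]]
[[ 0.896  0.445 -0.   ]
 [ 0.445 -0.896  0.001]
 [ 0.    -0.001 -1.   ]]
```

Call:
move_arm --commands "0.03 -0.02 0.01 0 0 -2 0;0.06 -0.035 0.02 0 0 -4 0;0.09 -0.05 0.03 0 0 -6 0;0.12 -0.07 0.04 0 0 -8 0;0.15 -0.085 0.05 0 0 -10 0;0.18 -0.1 0.06 0 0 -12 0;0.21 -0.12 0.07 0 0 -14 0;0.235 -0.13 0.07 0 0 -16 0;0.25 -0.14 0.07 0 0 -16 0;0.25 -0.14 0.07 0 0 -16 0;0.25 -0.14 0.07 0 0 -16 0;0.25 -0.14 0.07 0 0 -16 0"

```text
t: 1.4
ee_pos: [0.417, -0.2791, 0.161]
eef_rot: [2.929, 1.135, -0.0]
contact_force: [0.7, 0.2, -0.0]
gripper_width: 0.0008
```

```bash
python3 - <<'E'
from h import *
c=cam("wrist");cv2.imwrite("pics/w1.png",c["img"]);m=masks(c["img"]);s=sense()
print(s["t"],s["ee_pos"],s["contact_force"],s["gripper_width"])
for k in("red","white"):
    for ce,st,l in blobs(m[k],100):
        print(k,ce.round(1),st,[ray(c,ce,z).round(4).tolist()[:2] for z in (.032,.040,.06)])
t=[0,0,.017];q=np.linalg.inv(c["mount"])@[*t,1];print("tip px",c["fx"]*q[0]/q[2]+c["cx"],c["fy"]*q[1]/q[2]+c["cy"])
E
```

```text
1.45 [ 0.416914   -0.27921281  0.16098547] [-0.42897738 -0.66962175 -0.33350005] 0.0007895950338423972
red [352.6 201. ] [ 316  185   73   34 2114] [[0.4345, -0.3008], [0.4357, -0.2987], [0.4388, -0.2934]]
red [440.3 206. ] [ 419  185   44   43 1480] [[0.4818, -0.3592], [0.4817, -0.3555], [0.4814, -0.3461]]
white [382.8 189.9] [ 305  158  153   76 5742] [[0.4587, -0.3129], [0.4592, -0.3104], [0.4605, -0.3043]]
tip px 318.9547327218998 255.75334342956194
```

View pics/w1.png

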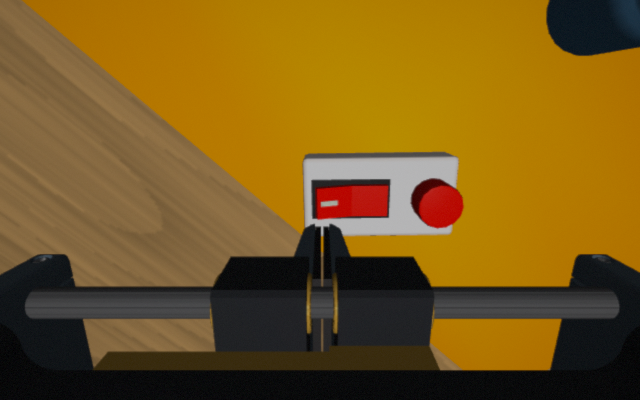

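Wrist view: the block is lined up with the image, the white mark is at (329,203), the hinge at about (352,201), the rocker's left end at x=316 and the plug at (438,205). The press point is about (326,203).

```bash
python3 - <<'E'
from h import *
c=cam("wrist");s=sense()
p=ray(c,(326,203),.045);h=ray(c,(352.5,201),.037);r=ray(c,(389,199),.037);e=ray(c,(316.5,203.5),.047)
for q in(p,h,r,e):print(q.round(4),totool(s,q).round(4))
E
```

```text
[ 0.4206 -0.2826  0.045 ] [0.0005 0.005  0.116 ]
[ 0.4351 -0.2995  0.037 ] [-1.00e-04  2.72e-02  1.24e-01]
[ 0.4569 -0.3208  0.037 ] [0.0016 0.0577 0.124 ]
[ 0.4155 -0.2768  0.047 ] [ 0.0006 -0.0027  0.114 ]
```

Call:
move_arm --commands "0.001 0.004 0.04 0 0 0 0;0.001 0.004 0.075 0 0 0 0;0.001 0.004 0.09 0 0 0 0;0.001 0.004 0.095 0 0 0 0;0.001 0.004 0.098 0 0 0 0;0.001 0.004 0.101 0 0 0 0;0.001 0.004 0.103 0 0 0 0;0.001 0.004 0.105 0 0 0 0;0.001 0.004 0.105 0 0 0 0"

```text
t: 2.4
ee_pos: [0.4209, -0.2808, 0.0563]
eef_rot: [2.928, 1.136, 0.0]
contact_force: [-1.4, 1.4, 2.0]
gripper_width: 0.0005
```

Call:
move_arm --commands "0 0 0.001 0 0 0 0;0 0 0.0015 0 0 0 0;0 0 0.002 0 0 0 0;0 0 0.002 0 0 0 0"

```text
t: 2.8
ee_pos: [0.4209, -0.2808, 0.056]
eef_rot: [2.928, 1.136, 0.001]
contact_force: [-4.6, 3.0, 16.8]
gripper_width: 0.0005
```

Call:
move_arm --commands "0 0 -0.03 0 0 0 0;0 0 -0.07 0 0 0 0;0 0 -0.107 0 0 0 0;0 0 -0.107 0 0 0 0"

```text
t: 3.2
ee_pos: [0.4241, -0.2829, 0.1661]
eef_rot: [2.919, 1.132, 0.011]
contact_force: [0.3, -0.4, 1.0]
gripper_width: 0.0009
```

```bash
python3 - <<'E'
from h import *
c=cam("wrist");cv2.imwrite("pics/w2.png",cv2.resize(c["img"][130:260,260:500],None,fx=3,fy=3))
s=sense();print(s["t"],s["ee_pos"])
for ce,st,l in blobs(masks(c["img"])["red"],100):print(ce.round(1),st)
print("to green above",totool(s,[.607,.104,.30]),R.from_rotvec(s["eef_rot"]).as_matrix().round(3).tolist())
E
```

```text
3.25 [ 0.42267069 -0.2819272   0.16358815]
[425.9 207.5] [ 405  187   43   42 1405]
[340. 203.] [ 304  188   72   32 2063]
to green above [ 0.39660177 -0.15966675 -0.13688995] [[0.738, 0.674, 0.006], [0.674, -0.738, -0.004], [0.002, 0.007, -1.0]]
```

View pics/w2.png

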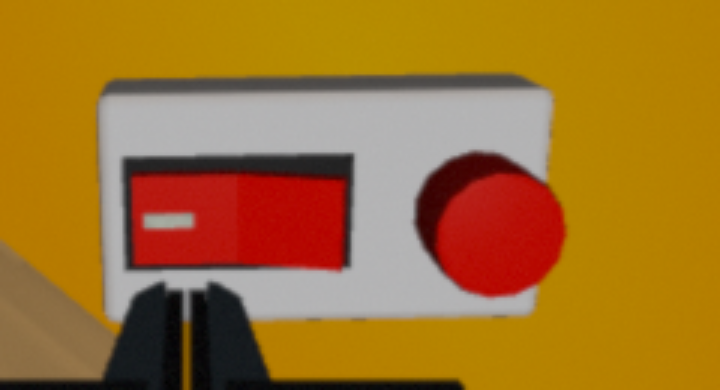

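The rocker now lies level on its white-marked half, the other half is raised and the block has not shifted. Next is the machine.

Call:
move_arm --commands "0 0 -0.045 0 0 0 0;0 0 -0.09 0 0 0 0;0 0 -0.13 0 0 4 0;0.04 -0.02 -0.155 0 0 8 0;0.08 -0.035 -0.155 0 0 13 0;0.12 -0.055 -0.155 0 0 18 0;0.16 -0.07 -0.155 0 0 23 0;0.2 -0.09 -0.155 0 0 28 0;0.24 -0.105 -0.155 0 0 33 0;0.28 -0.12 -0.155 0 0 38 0;0.32 -0.14 -0.155 0 0 43 0;0.343 -0.15 -0.155 0 0 46 0"

```text
t: 4.45
ee_pos: [0.5736, 0.0645, 0.3138]
eef_rot: [-3.139, 0.099, 0.004]
contact_force: [0.6, 0.6, 0.9]
gripper_width: 0.0004
```

Call:
move_arm --commands "0 0 0 0 0 0 0;0 0 0 0 0 0 0;0 0 0 0 0 0 0"

```text
t: 4.75
ee_pos: [0.5725, 0.0604, 0.3152]
eef_rot: [3.139, -0.099, -0.002]
contact_force: [0.1, -0.2, -0.3]
gripper_width: 0.0006
```

```bash
python3 - <<'E'
from h import *
c=cam("wrist");cv2.imwrite("pics/w3.png",c["img"])
s=sense();print(s["t"],s["ee_pos"],R.from_rotvec(s["eef_rot"]).as_matrix().round(3).tolist())
m=masks(c["img"])
for k in("green","white"):
  for ce,st,l in blobs(m[k],80):
    p=ray(c,ce,.216);print(k,ce.round(1),st,p.round(4),totool(s,p).round(4))
E
```

```text
4.8 [0.57254945 0.0602285  0.31552924] [[0.998, -0.064, -0.001], [-0.064, -0.998, -0.001], [-0.001, 0.001, -1.0]]
green [260.9 165.4] [243 148  37  36 934] [0.6102 0.1028 0.216 ] [ 0.0349 -0.0449  0.0995]
white [327.8 171.3] [311 154  35  35 819] [0.6027 0.0536 0.216 ] [0.0306 0.0047 0.0995]
white [392.7 176.8] [380 169  24  17 306] [0.5955 0.0055 0.216 ] [0.0265 0.0531 0.0995]
white [130.4 229.2] [  84  184   91   94 2142] [0.5665 0.21   0.216 ] [-0.0155 -0.1491  0.0995]
white [602.4 226.8] [ 552  189   88   83 1785] [ 0.5455 -0.1572  0.216 ] [-0.013   0.2187  0.0997]
```

View pics/w3.png

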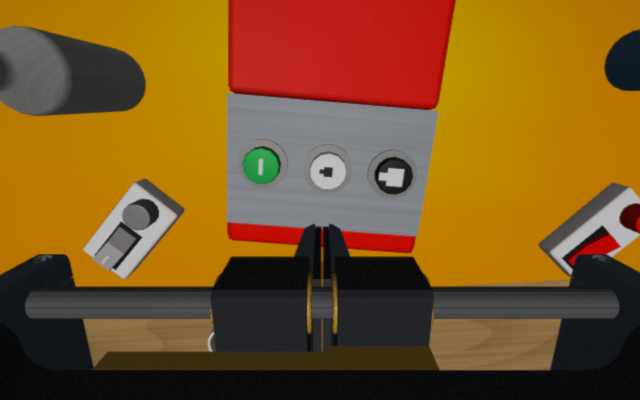

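Wrist view: green key at (261,165), white at (328,171), black at (392,176). The green-white spacing comes out at 49.8 mm, so the rays check out. Pressing green.

Call:
move_arm --commands "0.02 -0.025 0.03 0 0 0 0;0.035 -0.045 0.05 0 0 0 0;0.035 -0.045 0.068 0 0 0 0;0.035 -0.045 0.076 0 0 0 0;0.035 -0.045 0.08 0 0 0 0;0.035 -0.045 0.083 0 0 0 0;0.035 -0.045 0.085 0 0 0 0;0.035 -0.045 0.087 0 0 0 0;0.035 -0.045 0.088 0 0 0 0;0.035 -0.045 0.088 0 0 0 0"

```text
t: 5.8
ee_pos: [0.6109, 0.1037, 0.2285]
eef_rot: [3.14, -0.099, 0.002]
contact_force: [-0.4, -1.4, 1.9]
gripper_width: 0.0004
```

Call:
move_arm --commands "0 0 0.0005 0 0 0 0;0 0 0.001 0 0 0 0;0 0 0.001 0 0 0 0"

```text
t: 6.1
ee_pos: [0.611, 0.1039, 0.2273]
eef_rot: [3.14, -0.099, 0.002]
contact_force: [0.3, -1.9, 3.3]
gripper_width: 0.0006
```

Call:
move_arm --commands "0 0 0.0007 0 0 0 0;0 0 0.0014 0 0 0 0;0 0 0.002 0 0 0 0;0 0 0.002 0 0 0 0"

```text
t: 6.5
ee_pos: [0.611, 0.1039, 0.2271]
eef_rot: [-3.14, 0.099, -0.004]
contact_force: [-2.0, -1.4, 12.3]
gripper_width: 0.0008
```

Call:
move_arm --commands "0 0 -0.02 0 0 0 0;0 0 -0.05 0 0 0 0;-0.02 0.025 -0.088 0 0 0 0;-0.039 0.045 -0.09 0 0 0 0;-0.039 0.045 -0.09 0 0 0 0;-0.039 0.045 -0.09 0 0 0 0;-0.039 0.045 -0.09 0 0 0 0"

```text
t: 7.2
ee_pos: [0.5691, 0.0622, 0.3138]
eef_rot: [-3.14, 0.098, 0.003]
contact_force: [-0.2, -0.7, -0.2]
gripper_width: 0.0004
```

```bash
python3 - <<'E'
from h import *
c=cam("wrist");cv2.imwrite("pics/w4.png",cv2.resize(c["img"][100:250,210:450],None,fx=3,fy=3))
s=sense();print(s["t"],s["ee_pos"])
m=masks(c["img"])
for k in("green","white"):
  for ce,st,l in blobs(m[k],80):
   for z in(.210,.216):
    p=ray(c,ce,z);print(k,ce.round(1),st,p.round(4),totool(s,p).round(4))
E
```

```text
7.25 [0.56917445 0.06226355 0.31369868]
green [263.9 159.6] [246 142  36  36 899] [0.6101 0.1029 0.21  ] [ 0.0385 -0.0431  0.1036]
green [263.9 159.6] [246 142  36  36 899] [0.6111 0.1018 0.216 ] [ 0.0395 -0.042   0.0976]
white [330.2 166.8] [313 150  35  35 828] [0.6016 0.0535 0.21  ] [0.0331 0.0067 0.1036]
white [330.2 166.8] [313 150  35  35 828] [0.6028 0.0536 0.216 ] [0.0342 0.0066 0.0976]
white [395.7 172.6] [382 164  25  18 314] [0.5942 0.0043 0.21  ] [0.0287 0.0563 0.1036]
white [395.7 172.6] [382 164  25  18 314] [0.5955 0.0056 0.216 ] [0.03   0.055  0.0976]
white [131.1 226.8] [  84  181   92   95 2148] [0.5633 0.2138 0.21  ] [-0.0151 -0.1509  0.1038]
white [131.1 226.8] [  84  181   92   95 2148] [0.5653 0.2102 0.216 ] [-0.0129 -0.1474  0.0978]
white [605.2 225.3] [ 555  187   85   82 1787] [ 0.5415 -0.1609  0.21  ] [-0.0135  0.2245  0.1037]
white [605.2 225.3] [ 555  187   85   82 1787] [ 0.5441 -0.1558  0.216 ] [-0.0113  0.2192  0.0977]
```

View pics/w4.png

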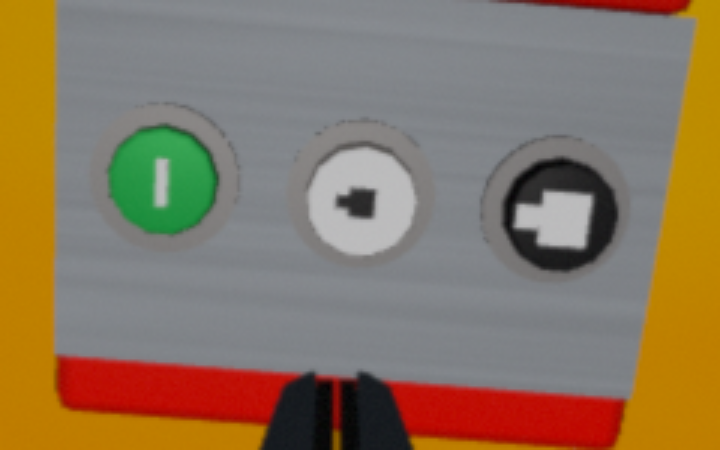

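The green key now sits centred in its ring with no dark side wall, so it has stayed in. White and black still stand proud. White is at (0.034, 0.007) in tool axes.

Call:
move_arm --commands "0.017 0.003 0.03 0 0 0 0;0.034 0.007 0.05 0 0 0 0;0.034 0.007 0.066 0 0 0 0;0.034 0.007 0.075 0 0 0 0;0.034 0.007 0.08 0 0 0 0;0.034 0.007 0.083 0 0 0 0;0.034 0.007 0.085 0 0 0 0;0.034 0.007 0.087 0 0 0 0;0.034 0.007 0.088 0 0 0 0;0.034 0.007 0.089 0 0 0 0;0.034 0.007 0.089 0 0 0 0"

```text
t: 8.35
ee_pos: [0.6024, 0.0528, 0.2272]
eef_rot: [-3.139, 0.099, -0.002]
contact_force: [-2.9, 1.6, 7.3]
gripper_width: 0.0007
```

Call:
move_arm --commands "0 0 0.0005 0 0 0 0;0 0 0.001 0 0 0 0;0 0 0.001 0 0 0 0"

```text
t: 8.65
ee_pos: [0.6024, 0.0528, 0.2272]
eef_rot: [-3.139, 0.099, -0.003]
contact_force: [-5.6, 0.9, 11.3]
gripper_width: 0.0004
```

At the stop: the height no longer changes while the force rises to 11 N. Release and check.

Call:
move_arm --commands "0 0 -0.01 0 0 0 0;0 0 -0.03 0 0 0 0;0 0 -0.06 0 0 0 0;-0.035 0 -0.09 0 0 0 0;-0.035 0 -0.11 0 0 0 0;-0.035 0 -0.11 0 0 0 0;-0.035 0 -0.11 0 0 0 0;-0.035 0 -0.11 0 0 0 0"

```text
t: 9.45
ee_pos: [0.5674, 0.0544, 0.3331]
eef_rot: [3.139, -0.099, -0.004]
contact_force: [-0.9, -0.1, -0.2]
gripper_width: 0.0006
```

```bash
python3 - <<'E'
from h import *
c=cam("wrist");t=cam("top");cv2.imwrite("pics/w5.png",c["img"])
s=sense();print(s["t"],s["ee_pos"],s["contact_force"])
for k in("red","white"):
  for ce,st,_ in blobs(masks(t["img"])[k],15):
    if 190<ce[1]<280 and 100<ce[0]<520:print(k,ce.round(1),st)
E
```

```text
9.55 [0.56739888 0.05446706 0.33314727] [ 0.27078479 -1.44401543  0.23276422]
red [440.3 209.5] [435 204  12  12 113]
red [422.2 226.4] [412 217  21  20 195]
white [203.1 206.6] [179 184  47  46 434]
white [427.8 220.7] [405 199  46  45 465]
white [244.2 265.7] [237 257  16  19 199]
```

View pics/w5.png

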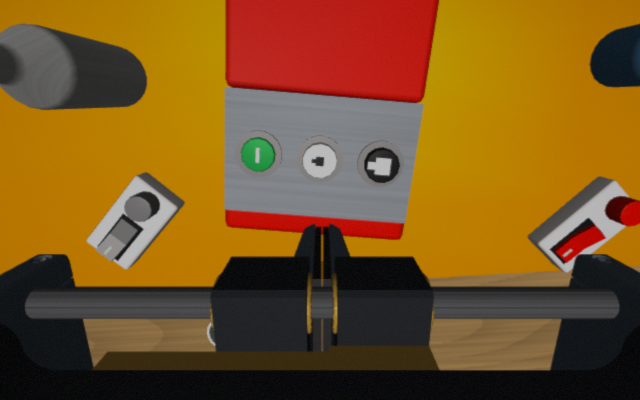

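The picture shows green (258,154) still in, white (320,161) sprung back, black untouched, the grey rocker off and the red rocker on. The plug centre in the top view is at exactly the same pixel as at the start. The arm is clear, so I hand in.

```bash
python3 -c "
from station import *
print(job_done())"
```

```text
the job is handed in; nothing more can be done
None
```

The job is done and handed in, at about 9.6 s of the 51 s allowed. With the gripper shut, I pressed the red rocker's marked half to its stop (17 N). Then I pressed the green key to its stop (12 N), and the white key to its stop (11 N) before letting it spring back.

- **Switches:** the last wrist picture shows the red rocker on, the green key still in and the white key back out. The black key and the grey rocker look untouched.
- **Things not to move:** in the top view the red plug is at the same pixel as at the start. The red block, grey block and spare cup centres are within 1 pixel. I did not measure the flask, the sugar jar or the cup on the drip tray again, but the arm never went near them.
- **Robot:** the arm was clear of everything at hand-in, and no check failed or disagreed.

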